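# Screw down the loose wing nut of the flower press

### The job

One of the two brass wing nuts on the flower press has worked loose and stands higher than the other. Screw it down clockwise (seen from above) until it stops firmly against its washer, by pushing its wings round with your fingertips, stroke after stroke; do not take the nut between the fingers. Do not lift or shove the press, leave the tight wing nut and everything else on the table as they are, and finish clear of everything.

Things in the scene. Friction and masses are not known exactly. Their poses are not given: they have to be found in the camera images.
- flower_press: Loose flower press, about 2.5 to 3.7 kg: marble foot, card layers, wooden board, 130 x 200 x 50 mm high. Origin: centre of its underside; z up, y along the 200 mm side. Steel threaded studs (10 mm thick, tops 78 mm above the table) stand at y = +70 mm (loose nut) and y = -70 mm (tight nut), each with a washer 26 mm across and 2 mm thick on the board.
- loose_nut_hub (a point): Loose brass wing nut; point on its axis at the hub's underside, turning and sinking with it (52 mm above the table when home, up to 9 mm more when loose). z up, x along the wings. Hub 25 mm across, 14 mm high; two wings reach 38 mm from the axis, 7 mm thick with flat upright faces, 3 to 26 mm above this point, with rounded ears centred 26.5 mm out and 14.5 mm up.
- loose_nut (a joint): Turn of the loose nut in rad, growing clockwise seen from above; starts between 0 and 1.5; 5.5 is screwed home, a rigid stop. It sinks 9 mm over 5.5 rad. Turning it takes about 0.05 N m (about 2 N on a wing) and it stays where it is left.
- tight_nut_hub (a point): The other wing nut, the same shape, at the other end of the press, already screwed home; same point and axes on it.
- tight_nut (a joint): Turn of the tight nut in rad, clockwise positive; 0 is screwed home (its start), negative is loosened. It too turns if pushed anticlockwise.
- mug_cream: Cream mug, 78 x 109 x 84 mm high; origin at the centre of its underside. Bystander.
- mug_white: White mug, 74 x 105 x 88 mm high; origin at the centre of its underside. Bystander.
- glass_candle: Painted glass candle, 66 mm across, 101 mm high; origin at the centre of its underside. Bystander.
- butterfly_dish: Round glass dish over a butterfly print, 93 mm across, 20 mm high; origin at the centre of its underside. Bystander.
- tin_fig: Red and white candle tin, 64 mm across, 45 mm high; origin at the centre of its underside. Bystander.
- soap_1: Soap bar with cream wrapper, 52 x 78 x 26 mm; origin at the centre of its underside. Bystander.
- soap_2: Soap bar with green wrapper, 52 x 78 x 26 mm; origin at the centre of its underside. Bystander.

How it is judged:
On the way:
1. the loose nut is turned half-way down by pushing (value of joint loose_nut above 3 rad), for 0.1 s.
At the end, for the whole second after the job is handed in: The loose nut is screwed home: turned to at least 5.25 rad of its 5.5 rad (within 0.25 rad of the stop) and still; the tight nut is loosened by less than 0.25 rad; the press stands flat, at rest, within 30 mm of where it was (value of joint loose_nut above 5.25 rad and velocity of joint loose_nut below 0.1 rad/s and value of joint tight_nut above -0.25 rad and distance of flower_press from where it was at the start of the episode below 0.03 m and linear speed of flower_press below 0.01 m/s and angle between flower_press's own z axis and vertical below 0.05 rad); the robot touches nothing.
It fails at once if the nut is taken between the fingers (grasp point inside the nut while the fingers touch it) (contact force between the fingers and loose_nut above 0.3 N and x of the grasp point in the frame of loose_nut_hub between -0.038 and 0.038 m and y of the grasp point in the frame of loose_nut_hub between -0.005 and 0.005 m and z of the grasp point in the frame of loose_nut_hub below 0.032 m).
It fails at once if the press is lifted or tipped (height (world z) of flower_press above 0.008 m or angle between flower_press's own z axis and vertical above 0.08 rad).
It fails at once if the press is shoved or swung by more than 30 mm (distance of flower_press from where it was at the start of the episode above 0.03 m or distance of tight_nut_hub from where it was at the start of the episode above 0.035 m).
It fails at once if the tight nut is loosened (value of joint tight_nut below -0.3 rad).
It fails at once if a bystander is pushed, lifted or carried (distance of any of mug_cream, mug_white, glass_candle, butterfly_dish, tin_fig, soap_1, soap_2 from where it was at the start of the episode above 0.02 m).
It also fails if it takes over 61 s, if anything falls off the work surface, if the arm or the gripper's body presses on something with over 40 N, if the wrist force passes 120 N, or if a joint passes its speed limit or range.

### The arm

A 7-joint arm with a two-finger parallel gripper is mounted at the origin on a cart in front of the work surface, level with it; the furniture and walls round the work are solid. World frame = base frame: x ahead of the robot, y to its left, z up, the work surface at z = 0. Lengths are in m, angles in rad, forces in N, time in s.
With the tool pointing down it reaches from about 0.4 to 0.85 m from the base axis. Payload 10.4 kg.
Tool frame: the origin (TCP) lies at the very end of the fingers, on their centre line; the grasp point (between the pads) lies 19 mm behind it; z points along the fingers, y is the direction in which the jaws open and shut (so a half turn about z gives the same grasp; the last joint's range is limited). The gripper opens to 87 mm and grips with 3 to 60 N. Pads are 19 mm wide; open, the fingers measure 117 mm over their backs; the gripper's body (75 mm by 190 mm) begins 51 mm behind the grasp point.
Start: joints at [-1.198, 0.332, -0.065, 1.46, 0.022, 1.35, -0.088], TCP at [0.241, 0.577, 0.223] pointing down, gripper open.
Joint ranges: [-2.6, 2.6], [-0.5, 2.12], [-1.47, 1.34], [0.16, 2.42], [-1.27, 4.41], [0.06, 2.06], [-2.6, 2.6]. Speed limits (rad/s): [2.22, 2.22, 2.79, 2.79, 3.14, 3.14, 3.14].

### API

Orientations are given as a unit quaternion [x, y, z, w].
In Python, from bench import r gives the robot as it stands.
- The arm moves only by the tool move_arm, never from a script. Its argument "deltas" is a list of rows, each a list of 5 numbers: the gripper's target within -1 to 1 (fully open at 1, half-way at 0, shut at -1), then the shift along the tool's x, y, z as a fraction of full scale, then the turn about the tool's z as a fraction of full scale. A call has 1 to 12 rows; each row shifts and turns the commanded pose from where the row before left it, along the tool's axes as they then stand; what a row does not reach is not made up. Full scale, the value 1, is 2.5 cm for a shift and 90 degrees for a turn. A row lasts 1/12 s, in which the tool goes at most 41.7 mm and 7.16 degrees, less where a joint would pass 70% of its speed; a pose out of reach is approached as far as the arm can. A call with a number of a shift or a turn outside -1 to 1 is refused whole. A call with a gripper value outside its range is refused whole. The fingers move at their own pace and stop on an object; "squeeze" is the grip in N (left out, the last holds). Time passes only in rows, so rows that do not move let the fingers close. It gives the time, the measured TCP pose, the force and the opening at its end, in the units of the state.
- r.read_state(): the state, without advancing time (a new reading comes with each control period).
- r.camera(name): name is "side" or "top" or "wrist"; returns the picture (384x512x3 uint8, red, green, blue); there is no depth.
- r.camera_info(name): a dict with "K" (3x3 intrinsics, pixels), "R" (3x3) and "t" (3): a world point X has camera coordinates R X + t; the wrist camera has in their place "hand_eye" (4x4, takes a point from camera to tool coordinates, whose origin is the TCP and whose axes are the flange's). Camera axes: x right, y down, z forward; pixel columns grow to the right and rows downward; lengths in m; the calibration is good to about 2 mm. The wrist camera is an equidistant fisheye: a pixel r from the principal point sees the ray r / f radians off the axis. A picture is of the moment at which its call begins: read the wrist's pose just before it. camera_info takes no time and is no camera call.
- r.close_job(): hands the job in, once; it reports no verdict.
Trained networks look in the newest picture that a camera, given by its name, has taken for a name from the list of things; names that differ only in an ending like _2 or _b are one class to them, and where a whole thing is asked for, a point or a joint stands for the part that bears it (a point fixed in the world has none). Each returns a list of dicts, best first, with "confidence" (0 to 1); they miss things now and then, are a little off and sometimes report something else, mostly with a low value. They report only what shows in the picture. A call takes as long as a camera call.
- r.boxes_of(camera, label): "position" ([x, y, z] in m, in the coordinates of the camera as it stood for that picture, good to about 4 mm: the middle of the surface that is visible of it).
- r.tip_of(camera, label): "position" ([x, y, z] in m, in the coordinates of the camera as it stood for that picture, good to about 4 mm: a listed point, or the origin of a listed thing).
The state is a dict: "time": time; "joint_positions": joint angles; "joint_vel": joint speeds; "joint_torque": joint torques, N m; "ee_pos": TCP position; "eef_rot": TCP orientation; "ft_force": force on the tool from outside, world axes, zero at the start; "torque": the same for the moment, N m; "width": finger opening in m.
Only numpy, scipy, OpenCV 4.12 (cv2) and the standard library are available. Lean on these libraries where they do the work, as an engineer would, in place of code of your own. Each camera call takes 0.05 s, during which the arm holds its last target.

## Working session

There is one attempt and no reset: what is moved stays moved. The work goes in short steps, Python scripts to look and compute and a tool call to move; the robot and the scene stay as the last step left them, time stands still between calls to the robot, and variables do not carry over. Pictures are saved under pics/ and viewed, and the job is handed in when it is done.

Besides the shell and the picture viewer there is one more tool, called after "Call:" by a JSON object that holds its "name" and its "arguments", one argument or row to a line. move_arm: Moves the arm, as the interface text tells. Shift numbers are shares of 2.5 cm and turn numbers shares of 90 degrees, none past 1 either way. Its arguments: {"type":"object","properties":{"deltas":{"type":"array","items":{"type":"array","items":{"type":"number"}}},"squeeze":{"type":"number"}},"required":["deltas"]}

```bash
mkdir -p pics; ls; python3 - <<'E'
from bench import r
import cv2, numpy as np
s=r.read_state(); print({k:np.round(v,4).tolist() for k,v in s.items()})
for c in ["side","top","wrist"]:
    im=r.camera(c); cv2.imwrite(f"pics/{c}0.png",im[:,:,::-1])
    i=r.camera_info(c); print(c,{k:np.round(v,4).tolist() for k,v in i.items()})
for c in ["top","side"]:
    i=r.camera_info(c)
    for l in ["loose_nut_hub","tight_nut_hub","flower_press"]:
        for d in r.tip_of(c,l)[:3]:
            p=np.array(i["R"]).T@(np.array(d["position"])-np.array(i["t"]))
            print(c,l,d["confidence"],p.round(4))
E
```

```text
pics
{'time': 0.0, 'joint_positions': [-1.1976, 0.3328, -0.0647, 1.461, 0.0216, 1.3499, -0.0885], 'joint_vel': [-0.0004, 0.0001, 0.0003, 0.0003, -0.0005, 0.0003, -0.0001], 'joint_torque': [-0.0001, -62.3243, 0.0247, -38.9898, -0.0613, 0.0395, 0.0001], 'ee_pos': [0.2408, 0.5763, 0.2218], 'eef_rot': [0.1966, 0.9805, -0.0007, -0.0001], 'ft_force': [-0.1462, 0.1689, -0.0599], 'torque': [-0.0021, 0.0292, 0.0658], 'width': 0.0872}
side {'K': [[425.5405, 0.0, 257.7003], [0.0, 425.5405, 186.6948], [0.0, 0.0, 1.0]], 'R': [[-0.7585, 0.6516, 0.008], [0.5555, 0.6529, -0.5149], [-0.3408, -0.3861, -0.8572]], 't': [0.4912, -0.2863, 1.5604]}
top {'K': [[371.1617, 0.0, 261.7943], [0.0, 371.1617, 196.4108], [0.0, 0.0, 1.0]], 'R': [[-0.0008, -1.0, -0.009], [-0.995, 0.0017, -0.1], [0.1, 0.0089, -0.9949]], 't': [-0.0427, 0.6479, 1.0231]}
wrist {'K': [[297.3186, 0.0, 254.6345], [0.0, 297.3186, 196.4204], [0.0, 0.0, 1.0]], 'hand_eye': [[0.0001, -0.9528, -0.3036, 0.0839], [1.0, 0.0001, 0.0, 0.0006], [0.0, -0.3036, 0.9528, -0.1629], [0.0, 0.0, 0.0, 1.0]]}
top loose_nut_hub 0.69 [0.6011 0.0401 0.0599]
top tight_nut_hub 0.6 [ 0.5328 -0.0784  0.0513]
top flower_press 0.7 [ 0.5657 -0.0233  0.0022]
top flower_press 0.51 [ 0.5325 -0.078   0.0521]
side loose_nut_hub 0.68 [0.5983 0.0427 0.06  ]
side tight_nut_hub 0.44 [ 0.5324 -0.0843  0.0519]
side flower_press 0.88 [ 0.5667 -0.0242 -0.0035]
```

View pics/top0.png

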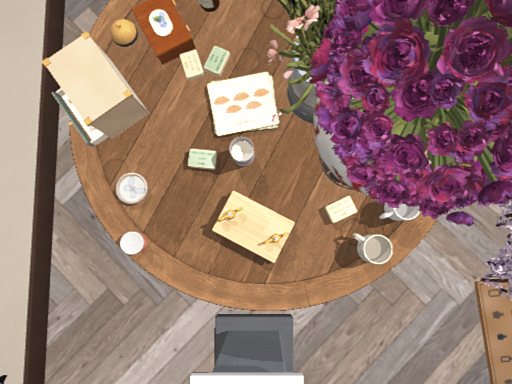

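View pics/side0.png

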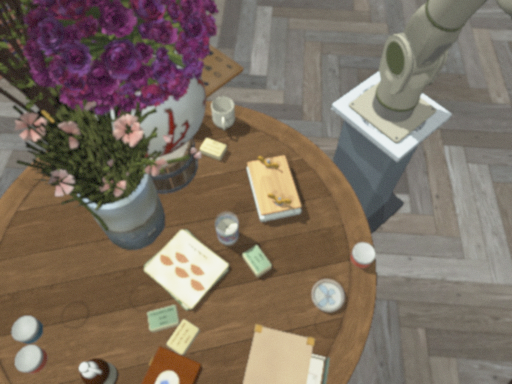

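```bash
cat > h.py <<'E'
import numpy as np, cv2
from bench import r
def proj(c,X):
    i=r.camera_info(c); p=np.array(i["R"])@np.array(X)+np.array(i["t"]); K=np.array(i["K"]); q=K@p; return q[:2]/q[2]
def unproj(c,uv,z):
    i=r.camera_info(c); R=np.array(i["R"]);C=-R.T@np.array(i["t"]); d=R.T@np.linalg.inv(np.array(i["K"]))@np.array([uv[0],uv[1],1.]); return C+d*(z-C[2])/d[2]
def crop(c,u,v,w,n,f=8,im=None):
    if im is None: im=r.camera(c)
    u,v=int(u),int(v); a=im[v-w:v+w,u-w:u+w]
    cv2.imwrite(n,cv2.resize(a,None,fx=f,fy=f,interpolation=cv2.INTER_CUBIC)[:,:,::-1])
E
python3 - <<'E'
import cv2
from h import *
t=cv2.imread("pics/top0.png")[:,:,::-1]; s=cv2.imread("pics/side0.png")[:,:,::-1]
crop("top",253,226,45,"pics/tc0.png",8,t); crop("side",273,180,45,"pics/sc0.png",8,s)
print(proj("top",[.6,.041,.08]),proj("side",[.6,.041,.08]))
a=cv2.imread("pics/tc0.png");b=cv2.imread("pics/sc0.png")
import numpy as np
cv2.imwrite("pics/c0.png",cv2.resize(np.hstack([a,b]),(800,400)))
E
```

```text
[230.39319216 212.28313133] [278.95045263 197.60955955]
```

View pics/tc0.png

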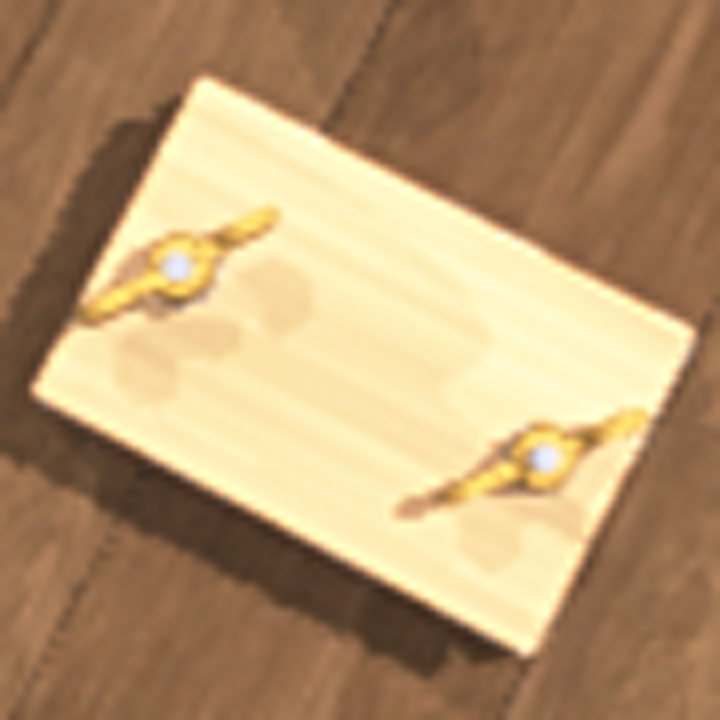

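View pics/wrist0.png

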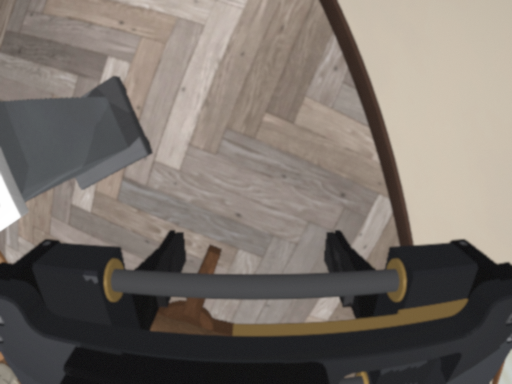

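```bash
python3 - <<'E'
from h import *
U=lambda x,y:((x+.5)/8-.5+208,(y+.5)/8-.5+181)
L=unproj("top",U(178,268),.078);T=unproj("top",U(545,458),.078);print(L,T,np.linalg.norm(L-T))
co=[unproj("top",U(*p),.05) for p in [(203,77),(695,332),(530,655),(35,390)]]
c=np.mean(co,0);print(c,[np.linalg.norm(co[i]-co[i-1]) for i in range(4)])
d=L-T;print("press yaw of y",np.degrees(np.arctan2(d[1],d[0])),"mid",(L+T)/2); e=co[0]-co[1]; print(np.degrees(np.arctan2(e[1],e[0])));e=co[3]-co[2]; print(np.degrees(np.arctan2(e[1],e[0])))
a=unproj("top",U(270,216),.08);b=unproj("top",U(88,315),.08);print(a,b,np.linalg.norm(a-b)); e=a-b;print("wing",np.degrees(np.arctan2(e[1],e[0])))
for n,p in dict(vasebase=(175,180),bigvase=(170,190)).items(): print(n,unproj("side",p,0))
E
```

```text
[0.59529377 0.04272472 0.078     ] [ 0.53126424 -0.08121558  0.078     ] 0.13950261223321447
[ 0.56407876 -0.01972757  0.05      ] [np.float64(0.1233982584659269), np.float64(0.19324035279906698), np.float64(0.12470412294181672), np.float64(0.1938035831176461)]
press yaw of y 62.67840532929668 mid [ 0.563279   -0.01924543  0.078     ]
62.46376885134955
62.077336056956554
[0.61275121 0.011511   0.08      ] [0.57936077 0.07280884 0.08      ] 0.0698021971499671
wing -61.42178464268161
vasebase [ 0.781512   -0.26007237  0.        ]
bigvase [ 8.15693482e-01 -2.39198638e-01 -2.22044605e-16]
```

View pics/sc0.png

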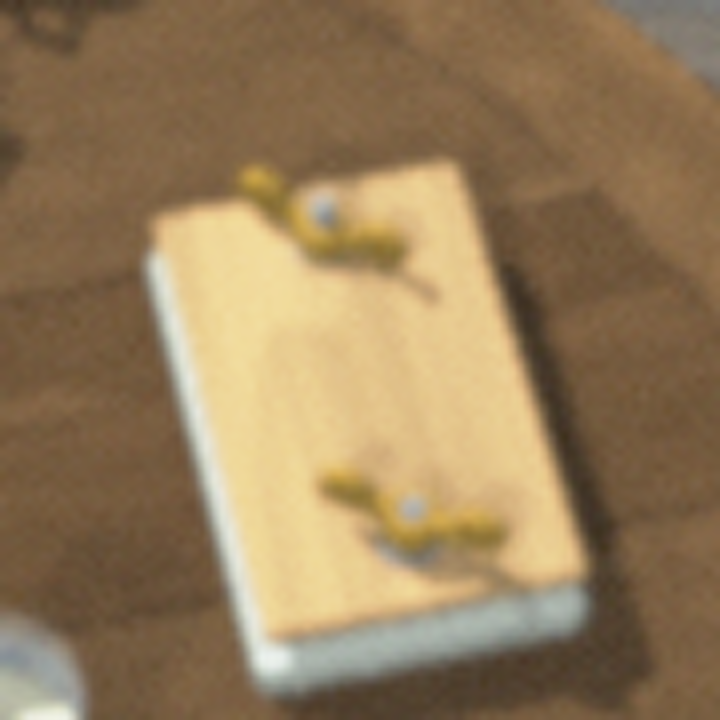

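Call:
{"name": "move_arm", "arguments": {
  "deltas": [
    [0, -0.5, -0.33, 0, 0],
    [0, -0.89, -0.59, 0, 0],
    [0, -0.89, -0.59, 0, 0],
    [0, -0.89, -0.59, 0, 0],
    [0, -0.89, -0.59, 0, 0],
    [0, -0.89, -0.59, 0, 0],
    [0, -0.89, -0.59, 0, 0],
    [0, -0.89, -0.59, 0, 0],
    [0, -0.89, -0.59, 0, 0],
    [0, -0.89, -0.59, 0, 0],
    [0, -0.89, -0.59, 0, 0],
    [0, -0.89, -0.59, 0, 0]
  ],
  "squeeze": 20
}}

```text
time: 1.45
ee_pos: [0.4134, 0.3182, 0.2228]
eef_rot: [0.197, 0.98, 0.0, 0.0]
ft_force: [0.4, 0.3, 0.3]
width: 0.0436
```

Call:
{"name": "move_arm", "arguments": {
  "deltas": [
    [0, -0.89, -0.59, 0, 0],
    [0, -0.89, -0.59, 0, 0],
    [0, -0.89, -0.59, 0, 0],
    [0, -0.89, -0.59, 0, 0],
    [0, -0.89, -0.59, 0, 0],
    [0, -0.89, -0.59, 0, 0],
    [0, -0.89, -0.59, 0, 0],
    [0, -0.89, -0.59, 0, 0],
    [0, -0.89, -0.59, 0, 0],
    [0, -0.5, -0.3, 0, 0],
    [0, 0, 0, 0, 0],
    [0, 0, 0, 0, 0]
  ]
}}

```text
time: 2.45
ee_pos: [0.5548, 0.1075, 0.2225]
eef_rot: [0.198, 0.98, 0.0, -0.0]
ft_force: [0.2, 0.2, -0.0]
width: 0.0435
```

```bash
cat >> h.py <<'E'
def st(goal=None):
    s=r.read_state(); q=s["eef_rot"]; from scipy.spatial.transform import Rotation as Ro
    R=Ro.from_quat(q).as_matrix(); p=np.array(s["ee_pos"]); phi=np.degrees(np.arctan2(R[1,1],R[0,1]))
    print("t",s["time"],"p",p.round(4),"phi",round(phi,2),"q",np.round(s["joint_positions"],3),"F",np.round(s["ft_force"],2),"M",np.round(s["torque"],3),"w",s["width"])
    if goal is not None: print("tool delta/25mm",(R.T@(np.array(goal)-p)/0.025).round(3))
    return p,R
def wray(p,R,uv,z):
    i=r.camera_info("wrist");K=np.array(i["K"]);H=np.array(i["hand_eye"])
    v=(np.array(uv)-K[:2,2])/K[0,0];t=np.linalg.norm(v);d=np.array([*(v/t*np.sin(t)),np.cos(t)])
    d=R@H[:3,:3]@d; o=R@H[:3,3]+p
    return o+d*(z-o[2])/d[2]
def wproj(p,R,X):
    i=r.camera_info("wrist");K=np.array(i["K"]);H=np.array(i["hand_eye"])
    c=H[:3,:3].T@(R.T@(np.array(X)-p)-H[:3,3]); t=np.arctan2(np.hypot(c[0],c[1]),c[2]); return K[:2,2]+K[0,0]*t*c[:2]/np.hypot(c[0],c[1])
E
python3 - <<'E'
from h import *
p,R=st([.596,.0427,.2]); im=r.camera("wrist"); cv2.imwrite("pics/w1.png",im[:,:,::-1]); print(wproj(p,R,[.596,.0427,.078]))
E
```

```text
t 2.45 p [0.5548 0.1075 0.2225] phi 67.2 q [-0.559  0.199  0.331  1.641 -0.067  1.313  0.956] F [ 0.2   0.22 -0.04] M [ 0.054  0.04  -0.024] w 0.0434545776486269
tool delta/25mm [-2.524 -1.753  0.899]
[215.95042141 237.11460769]
```

View pics/w1.png

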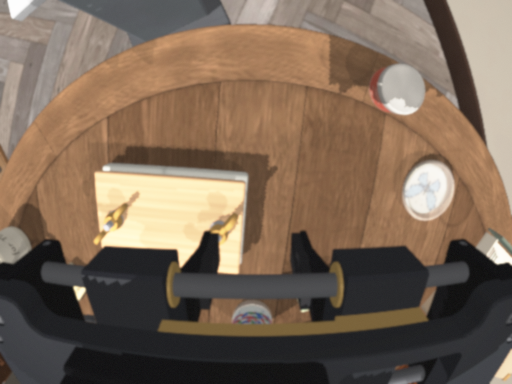

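Call:
{"name": "move_arm", "arguments": {
  "deltas": [
    [0, -0.84, -0.58, 0, 0],
    [0, -0.84, -0.58, 0, 0],
    [0, -0.84, -0.59, 0, 0],
    [0, 0, 0, 0, 0.075],
    [0, 0, 0, 0, 0.075],
    [0, 0, 0, 0, 0.075],
    [0, 0, 0, 0, 0.075],
    [0, 0, 0, 0, 0.075],
    [0, 0, 0, 0, 0.075],
    [0, 0, 0, 0, 0.075],
    [0, 0, 0, 0, 0.075],
    [0, 0, 0, 0, 0.075]
  ]
}}

```text
time: 3.5
ee_pos: [0.5955, 0.0457, 0.2225]
eef_rot: [0.667, 0.745, 0.0, -0.0]
ft_force: [1.0, 0.1, 0.1]
width: 0.0435
```

```bash
python3 - <<'E'
from h import *
p,R=st([.596,.0427,.2]); im=r.camera("wrist"); cv2.imwrite("pics/w2.png",im[:,:,::-1]); print(wproj(p,R,[.596,.0427,.078]),wproj(p,R,[.5315,-.0812,.078]))
E
```

```text
t 3.5 p [0.5955 0.0457 0.2225] phi 6.36 q [-0.574  0.287  0.518  1.564 -0.146  1.329  0.073] F [0.96 0.05 0.09] M [-0.063  0.086 -0.007] w 0.04348532979270652
tool delta/25mm [-0.121  0.007  0.9  ]
[254.50477082 187.24779802] [191.8716     277.44884965]
```

View pics/w2.png

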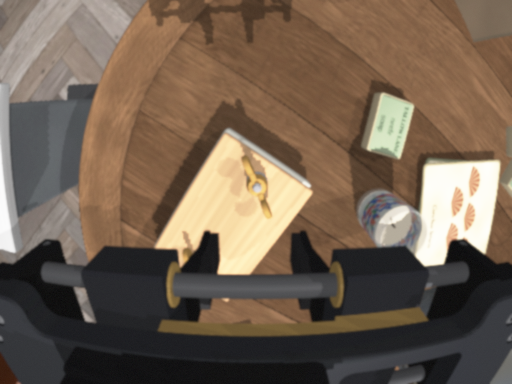

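```bash
python3 - <<'E'
from h import *
im=cv2.imread("pics/w2.png")[:,:,::-1]; crop("wrist",256,186,36,"pics/w2c.png",10,im)
p,R=st(); print(wray(p,R,(257,186),.078))
E
```

```text
t 3.55 p [0.5956 0.0457 0.2225] phi 5.86 q [-0.574  0.287  0.519  1.564 -0.146  1.329  0.064] F [-0.92  0.06  0.86] M [-0.065  0.082 -0.024] w 0.04354532009518852
[0.59857976 0.04436148 0.078     ]
```

View pics/w2c.png

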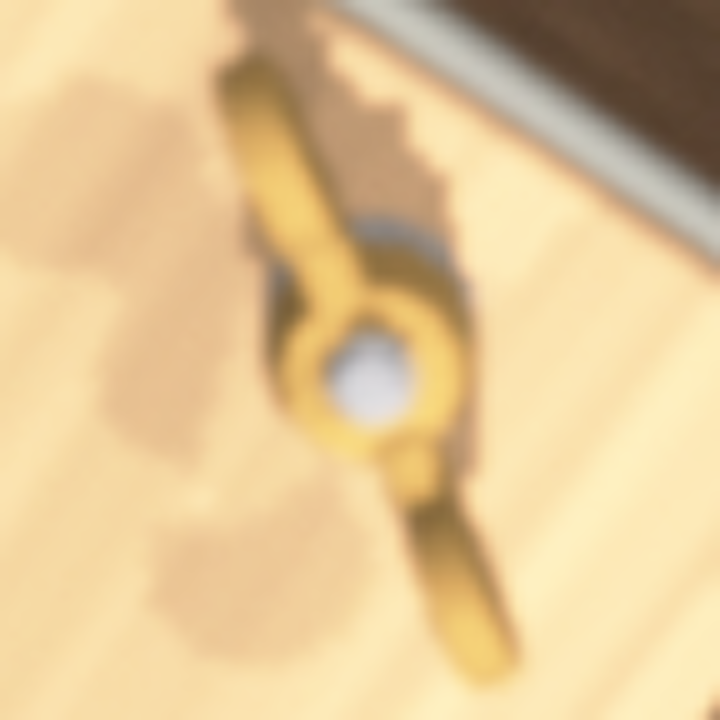

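Call:
{"name": "move_arm", "arguments": {
  "deltas": [
    [0, -0.09, 0.05, 0.8, 0],
    [0, 0, 0, 0.9, 0],
    [0, 0, 0, 0.9, 0],
    [0, 0, 0, 0.9, 0],
    [0, 0, 0, 0.8, 0],
    [0, 0, 0, 0.7, 0],
    [0, 0, 0, 0.4, 0],
    [0, 0, 0, 0.26, 0],
    [0, 0, 0, 0, 0],
    [0, 0, 0, 0, 0]
  ]
}}

```text
time: 4.38
ee_pos: [0.5979, 0.0424, 0.0817]
eef_rot: [0.665, 0.747, 0.0, 0.0]
ft_force: [0.1, 0.0, 0.4]
width: 0.0435
```

```bash
python3 - <<'E'
from h import *
p,R=st([.597,.0435,.078]); im=r.camera("wrist"); cv2.imwrite("pics/w3.png",im[:,:,::-1]); print(wproj(p,R,[.597,.0435,.078]))
E
```

```text
t 4.3833 p [0.5979 0.0424 0.0817] phi 6.64 q [-0.536  0.419  0.484  1.715 -0.219  1.061  0.136] F [0.11 0.02 0.41] M [-0.045 -0.017 -0.017] w 0.04354882017142967
tool delta/25mm [ 0.049 -0.029  0.148]
[252.85539427 242.47952946]
```

View pics/w3.png

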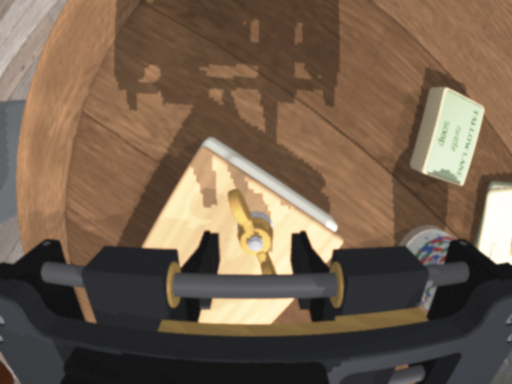

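Call:
{"name": "move_arm", "arguments": {
  "deltas": [
    [0, 0.05, -0.03, 0.13, 0],
    [0, 0, 0, 0, 0],
    [0, 0, 0, 0, 0.05],
    [0, 0, 0, 0, 0.05],
    [0, 0, 0, 0, 0.05],
    [0, 0, 0, 0, 0]
  ]
}}

```text
time: 4.93
ee_pos: [0.5969, 0.0434, 0.0781]
eef_rot: [0.75, 0.662, 0.0, 0.0]
ft_force: [-0.3, -0.2, 0.4]
width: 0.0437
```

```bash
python3 - <<'E'
from h import *
p,R=st([.597,.0435,.078])
E
```

```text
t 4.9333 p [0.5969 0.0434 0.0781] phi -7.12 q [-0.573  0.429  0.529  1.723 -0.244  1.056 -0.086] F [-0.3  -0.21  0.35] M [-0.04   0.043  0.077] w 0.04365933929874641
tool delta/25mm [0.005 0.005 0.005]
```

Call:
{"name": "move_arm", "arguments": {
  "deltas": [
    [0, 0, 0, 0, 0.06],
    [0, 0, 0, 0, 0.06],
    [0, 0, 0, 0, 0.06],
    [0, 0, 0, 0, 0.06],
    [0, 0, 0, 0, 0.06],
    [0, 0, 0, 0, 0.06],
    [0, 0, 0, 0, 0.06],
    [0, 0, 0, 0, 0.06],
    [0, 0, 0, 0, 0]
  ]
}}

```text
time: 5.68
ee_pos: [0.5972, 0.0437, 0.078]
eef_rot: [0.94, 0.34, 0.001, 0.0]
ft_force: [1.4, 0.7, -1.3]
width: 0.0435
```

```bash
python3 - <<'E'
from h import *
p,R=st([.597,.0435,.078]); im=r.camera("wrist"); cv2.imwrite("pics/w4.png",im[:,:,::-1]); print(wproj(p,R,[.597,.0435,.078]))
E
```

```text
t 5.6833 p [0.5972 0.0437 0.078 ] phi -50.19 q [-0.687  0.462  0.68   1.728 -0.326  1.066 -0.774] F [ 1.38  0.7  -1.35] M [ 0.086 -0.323  0.048] w 0.043483343487339156
tool delta/25mm [-0.01 -0.    0.  ]
[254.95084797 247.37515816]
```

View pics/w4.png

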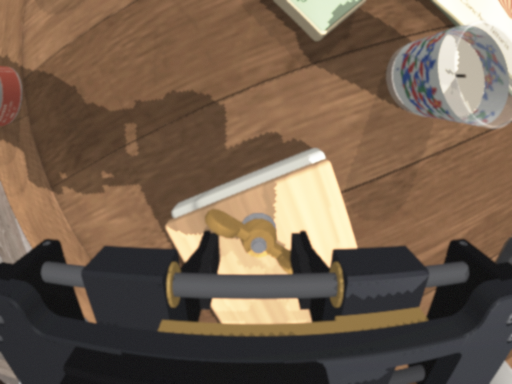

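Call:
{"name": "move_arm", "arguments": {
  "deltas": [
    [0, 0, 0, 0.008, 0.07],
    [0, 0, 0, 0.008, 0.07],
    [0, 0, 0, 0.008, 0.07],
    [0, 0, 0, 0.008, 0.07],
    [0, 0, 0, 0.008, 0.07],
    [0, 0, 0, 0.008, 0.07],
    [0, 0, 0, 0.008, 0.07],
    [0, 0, 0, 0.008, 0.07],
    [0, 0, 0, 0.008, 0.07],
    [0, 0, 0, 0.008, 0.07],
    [0, 0, 0, 0.008, 0.07],
    [0, 0, 0, 0, 0]
  ]
}}

```text
time: 6.73
ee_pos: [0.5969, 0.0429, 0.0757]
eef_rot: [0.967, -0.254, 0.0, 0.0]
ft_force: [1.3, -0.6, 0.5]
width: 0.0434
```

```bash
python3 - <<'E'
from h import *
p,R=st([.597,.0435,.078]); im=r.camera("wrist"); cv2.imwrite("pics/w5.png",im[:,:,::-1]); print(wproj(p,R,[.597,.0435,.078]))
E
```

```text
t 6.7333 p [0.5969 0.0429 0.0757] phi -119.46 q [-0.864  0.56   0.939  1.738 -0.5    1.103 -1.849] F [ 1.32 -0.64  0.46] M [-0.128 -0.02   0.029] w 0.04344519749840478
tool delta/25mm [-0.01  -0.023 -0.091]
[254.70255157 248.2867859 ]
```

View pics/w5.png

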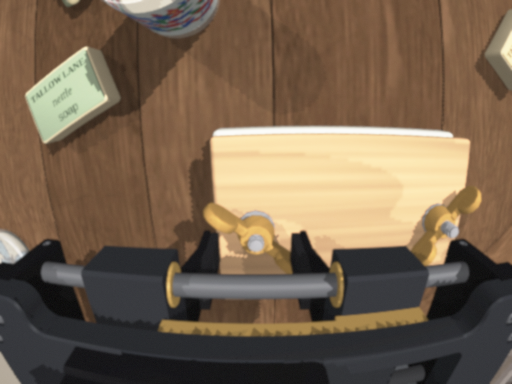

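Call:
{"name": "move_arm", "arguments": {
  "deltas": [
    [0, 0, 0, 0.008, 0.07],
    [0, 0, 0, 0.008, 0.07],
    [0, 0, 0, 0.008, 0.07],
    [0, 0, 0, 0.008, 0.07],
    [0, 0, 0, 0, 0],
    [0, 0, 0, 0, -0.04],
    [0, 0, 0, -0.6, 0],
    [0, 0, 0, -0.8, 0],
    [0, 0, 0, 0, 0],
    [0, 0, 0, 0, 0]
  ]
}}

```text
time: 7.62
ee_pos: [0.5973, 0.0433, 0.1115]
eef_rot: [0.903, -0.429, 0.001, -0.001]
ft_force: [-0.1, 0.1, -1.3]
width: 0.043
```

```bash
python3 - <<'E'
from h import *
p,R=st([.597,.0435,.105]); im=r.camera("wrist"); cv2.imwrite("pics/w6.png",im[:,:,::-1]); print(wproj(p,R,[.597,.0435,.078]))
E
```

```text
t 7.6167 p [0.5973 0.0433 0.1115] phi -140.83 q [-0.939  0.563  1.057  1.71  -0.528  1.182 -2.198] F [-0.12  0.15 -1.29] M [ 0.032  0.165 -0.021] w 0.043048516831891544
tool delta/25mm [-0.014  0.005  0.26 ]
[255.69941475 224.98957865]
```

View pics/w6.png

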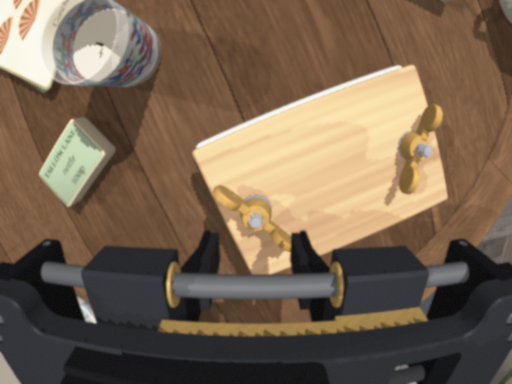

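Call:
{"name": "move_arm", "arguments": {
  "deltas": [
    [0, 0, 0, 0, -0.075],
    [0, 0, 0, 0, -0.075],
    [0, 0, 0, 0, -0.075],
    [0, 0, 0, 0, -0.075],
    [0, 0, 0, 0, -0.075],
    [0, 0, 0, 0, -0.075],
    [0, 0, 0, 0, -0.075],
    [0, 0, 0, 0, -0.075],
    [0, 0, 0, 0, -0.075],
    [0, 0, 0, 0, -0.075],
    [0, 0, 0, 0, -0.075],
    [0, 0, 0, 0, -0.075]
  ]
}}

```text
time: 8.67
ee_pos: [0.5961, 0.0433, 0.1094]
eef_rot: [0.965, 0.262, -0.001, -0.0]
ft_force: [0.4, 0.6, -0.3]
width: 0.0438
```

Call:
{"name": "move_arm", "arguments": {
  "deltas": [
    [0, 0, 0, 0, -0.075],
    [0, 0, 0, 0, -0.075],
    [0, 0, 0, 0, -0.075],
    [0, 0, 0, 0, -0.075],
    [0, 0, 0, 0, -0.075],
    [0, 0, 0, 0, -0.075],
    [0, 0, 0, 0, -0.075],
    [0, 0, 0, 0, -0.075],
    [0, 0, 0, 0, -0.075],
    [0, 0, 0, 0, -0.075],
    [0, 0, 0, 0, -0.075],
    [0, 0, 0, 0, -0.075]
  ]
}}

```text
time: 9.67
ee_pos: [0.5961, 0.0432, 0.1094]
eef_rot: [0.563, 0.826, -0.0, -0.0]
ft_force: [-0.6, 0.8, -0.0]
width: 0.0435
```

Call:
{"name": "move_arm", "arguments": {
  "deltas": [
    [0, 0, 0, 0, -0.075],
    [0, 0, 0, 0, -0.075],
    [0, 0, 0, 0, -0.075],
    [0, 0, 0, 0, -0.075],
    [0, 0, 0, 0, -0.075],
    [0, 0, 0, 0, -0.075],
    [0, 0, 0, 0, 0],
    [0, 0, 0, 0, 0]
  ]
}}

```text
time: 10.33
ee_pos: [0.5963, 0.0432, 0.1095]
eef_rot: [0.248, 0.969, -0.0, -0.0]
ft_force: [0.1, 0.2, -0.5]
width: 0.0436
```

```bash
python3 - <<'E'
from h import *
p,R=st([.597,.0435,.074]); im=r.camera("wrist"); cv2.imwrite("pics/w7.png",im[:,:,::-1]); print(wproj(p,R,[.597,.0435,.078]))
i=r.camera_info("wrist");H=np.array(i["hand_eye"])
for l in ["loose_nut_hub","tight_nut_hub"]:
    for d in r.tip_of("wrist",l)[:2]: print(l,d["confidence"],(R@(H[:3,:3]@np.array(d["position"])+H[:3,3])+p).round(4))
E
```

```text
t 10.3333 p [0.5963 0.0432 0.1095] phi 61.32 q [-0.435  0.369  0.353  1.688 -0.14   1.11   1.029] F [ 0.11  0.24 -0.47] M [0.03  0.031 0.005] w 0.04364125069930606
tool delta/25mm [-0.018  0.025  1.421]
[254.63697991 226.46571561]
loose_nut_hub 0.61 [0.5955 0.0449 0.0565]
tight_nut_hub 0.67 [ 0.5345 -0.0835  0.0488]
```

View pics/w7.png

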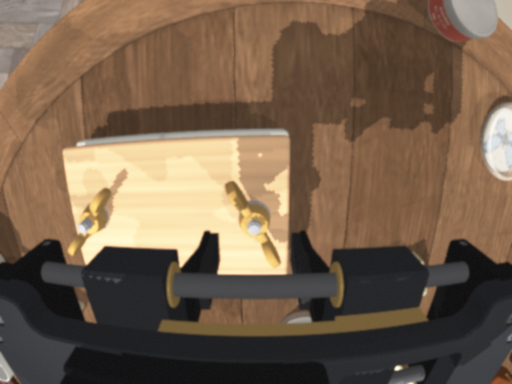

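Call:
{"name": "move_arm", "arguments": {
  "deltas": [
    [0, -0.02, 0.02, 0.5, 0],
    [0, 0, 0, 0.5, 0],
    [0, 0, 0, 0.3, 0],
    [0, 0, 0, 0.1, 0],
    [0, 0, 0, 0, 0],
    [0, 0, 0, 0, 0]
  ]
}}

```text
time: 10.98
ee_pos: [0.5973, 0.0433, 0.0746]
eef_rot: [0.246, 0.969, -0.0, -0.0]
ft_force: [-0.1, -0.1, 0.4]
width: 0.0437
```

```bash
python3 - <<'E'
from h import *
p,R=st([.597,.0435,.074])
E
```

```text
t 10.9833 p [0.5973 0.0433 0.0746] phi 61.46 q [-0.427  0.409  0.345  1.715 -0.156  1.044  1.043] F [-0.06 -0.11  0.4 ] M [-0.018  0.001  0.068] w 0.043699212625104365
tool delta/25mm [ 0.014 -0.     0.023]
```

Call:
{"name": "move_arm", "arguments": {
  "deltas": [
    [0, 0, 0, 0, 0.07],
    [0, 0, 0, 0, 0.07],
    [0, 0, 0, 0, 0.07],
    [0, 0, 0, 0, 0.06],
    [0, 0, 0, 0.006, 0.06],
    [0, 0, 0, 0.006, 0.06],
    [0, 0, 0, 0.006, 0.06],
    [0, 0, 0, 0.006, 0.06],
    [0, 0, 0, 0.006, 0.06],
    [0, 0, 0, 0.006, 0.06],
    [0, 0, 0, 0.006, 0.06],
    [0, 0, 0, 0.006, 0.06]
  ]
}}

```text
time: 11.98
ee_pos: [0.5979, 0.0425, 0.0743]
eef_rot: [0.745, 0.667, 0.0, 0.001]
ft_force: [0.6, -2.4, 0.4]
width: 0.0435
```

Call:
{"name": "move_arm", "arguments": {
  "deltas": [
    [0, 0, 0, 0.006, 0.06],
    [0, 0, 0, 0.006, 0.06],
    [0, 0, 0, 0.006, 0.06],
    [0, 0, 0, 0.006, 0.06],
    [0, 0, 0, 0.006, 0.06],
    [0, 0, 0, 0.006, 0.06],
    [0, 0, 0, 0, 0]
  ]
}}

```text
time: 12.57
ee_pos: [0.5978, 0.0431, 0.0732]
eef_rot: [0.901, 0.433, 0.0, 0.0]
ft_force: [0.3, -0.2, -0.6]
width: 0.0436
```

```bash
python3 - <<'E'
from h import *
p,R=st([.597,.0435,.072]); im=r.camera("wrist"); cv2.imwrite("pics/w8.png",im[:,:,::-1]); print(wproj(p,R,[.597,.0435,.078]))
E
```

```text
t 12.5667 p [0.5978 0.0431 0.0732] phi -38.69 q [-0.688  0.471  0.684  1.73  -0.335  1.059 -0.566] F [ 0.32 -0.19 -0.62] M [-0.13   0.166  0.015] w 0.04362818605342433
tool delta/25mm [-0.008 -0.034  0.048]
[253.37349282 251.02132465]
```

View pics/w8.png

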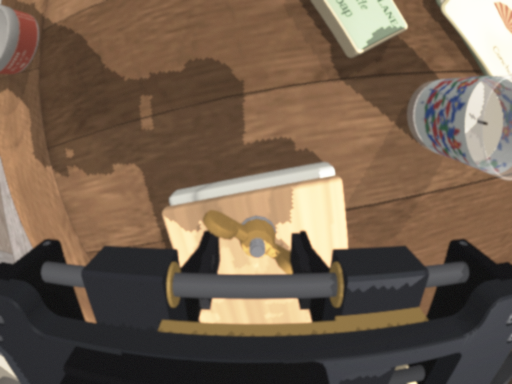

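Call:
{"name": "move_arm", "arguments": {
  "deltas": [
    [0, 0, 0, 0.02, 0.06],
    [0, 0, 0, 0.02, 0.06],
    [0, 0, 0, 0.02, 0.06],
    [0, 0, 0, 0.02, 0.06],
    [0, 0, 0, 0.01, 0.06],
    [0, 0, 0, 0, 0]
  ]
}}

```text
time: 13.12
ee_pos: [0.5982, 0.0437, 0.071]
eef_rot: [0.977, 0.212, 0.001, 0.0]
ft_force: [0.7, -0.5, 1.7]
width: 0.0433
```

```bash
python3 - <<'E'
from h import *
st([.597,.0435,.071])
E
```

```text
t 13.1167 p [0.5982 0.0437 0.071 ] phi -65.46 q [-0.758  0.505  0.782  1.735 -0.4    1.067 -0.985] F [ 0.7  -0.48  1.67] M [-0.117 -0.229  0.048] w 0.04333815759832101
tool delta/25mm [-0.046 -0.014  0.001]
```

Call:
{"name": "move_arm", "arguments": {
  "deltas": [
    [0, 0, 0, 0.005, 0.05],
    [0, 0, 0, 0.005, 0.05],
    [0, 0, 0, 0.005, 0.05],
    [0, 0, 0, 0, 0]
  ]
}}

```text
time: 13.45
ee_pos: [0.598, 0.0436, 0.0705]
eef_rot: [0.995, 0.097, 0.001, -0.0]
ft_force: [1.3, -0.8, 1.3]
width: 0.0432
```

```bash
python3 - <<'E'
from h import *
st([.597,.0435,.071])
E
```

```text
t 13.45 p [0.598  0.0436 0.0705] phi -78.81 q [-0.793  0.524  0.832  1.737 -0.434  1.074 -1.191] F [ 1.34 -0.82  1.31] M [-0.045 -0.223  0.04 ] w 0.04321381298891043
tool delta/25mm [-0.04  -0.003 -0.021]
```

Call:
{"name": "move_arm", "arguments": {
  "deltas": [
    [0, 0, 0, 0.005, 0.05],
    [0, 0, 0, 0.005, 0.05],
    [0, 0, 0, 0.005, 0.05],
    [0, 0, 0, 0, 0]
  ]
}}

```text
time: 13.78
ee_pos: [0.5977, 0.0436, 0.0699]
eef_rot: [1.0, -0.02, 0.0, -0.0]
ft_force: [1.3, -0.7, 0.1]
width: 0.0437
```

```bash
python3 - <<'E'
from h import *
st([.597,.0435,.071])
E
```

```text
t 13.7833 p [0.5977 0.0436 0.0699] phi -92.26 q [-0.827  0.546  0.883  1.739 -0.471  1.083 -1.398] F [ 1.3  -0.67  0.06] M [-0.096 -0.206  0.028] w 0.0436701442374749
tool delta/25mm [-0.027  0.004 -0.046]
```

Call:
{"name": "move_arm", "arguments": {
  "deltas": [
    [0, 0, 0, 0, 0.05],
    [0, 0, 0, 0, 0.05],
    [0, 0, 0, 0, 0.05],
    [0, 0, 0, 0, 0]
  ]
}}

```text
time: 14.12
ee_pos: [0.5979, 0.0431, 0.0698]
eef_rot: [0.991, -0.137, 0.001, 0.0]
ft_force: [3.9, -1.3, -0.6]
width: 0.0433
```

```bash
python3 - <<'E'
from h import *
st([.597,.0435,.07])
E
```

```text
t 14.1167 p [0.5979 0.0431 0.0698] phi -105.77 q [-0.86   0.57   0.935  1.74  -0.51   1.094 -1.604] F [ 3.94 -1.27 -0.65] M [-0.182 -0.721  0.044] w 0.04330225644261957
tool delta/25mm [-0.04  -0.005 -0.009]
```

Call:
{"name": "move_arm", "arguments": {
  "deltas": [
    [0, 0, 0, 0, 0.05],
    [0, 0, 0, 0, 0.05],
    [0, 0, 0, 0, 0.05],
    [0, 0, 0, 0, 0]
  ]
}}

```text
time: 14.45
ee_pos: [0.599, 0.0423, 0.07]
eef_rot: [0.968, -0.251, 0.002, 0.001]
ft_force: [7.2, -4.6, -3.1]
width: 0.0438
```

```bash
python3 - <<'E'
from h import *
p,R=st([.597,.0435,.07]); im=r.camera("wrist"); cv2.imwrite("pics/w9.png",im[:,:,::-1]); print(wproj(p,R,[.597,.0435,.078]))
E
```

```text
t 14.45 p [0.599  0.0423 0.07  ] phi -119.11 q [-0.891  0.597  0.987  1.741 -0.55   1.105 -1.807] F [ 7.22 -4.58 -3.07] M [-0.945 -1.663  1.715] w 0.0437508901019352
tool delta/25mm [-0.095 -0.002 -0.001]
[255.58315722 255.87312809]
```

View pics/w9.png

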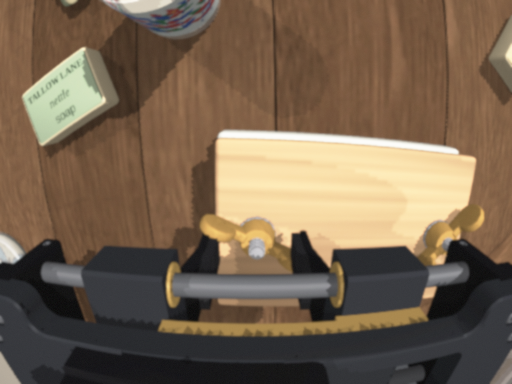

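Call:
{"name": "move_arm", "arguments": {
  "deltas": [
    [0, 0, 0, 0, -0.04],
    [0, 0, 0, 0, -0.06],
    [0, 0, 0, 0, -0.06],
    [0, 0, 0, 0, 0],
    [0, 0, 0, -0.5, 0],
    [0, 0, 0, -0.8, 0],
    [0, 0, 0, -0.8, 0],
    [0, 0, 0, -0.8, 0],
    [0, 0, 0, -0.8, 0],
    [0, 0, 0, -0.5, 0],
    [0, 0, 0, 0, 0],
    [0, 0, 0, 0, 0]
  ]
}}

```text
time: 15.5
ee_pos: [0.5974, 0.0436, 0.1751]
eef_rot: [0.991, -0.131, 0.0, -0.0]
ft_force: [-0.8, 0.1, -0.5]
width: 0.0434
```

```bash
python3 - <<'E'
from h import *
p,R=st([.597,.0435,.07]); im=r.camera("wrist"); cv2.imwrite("pics/w10.png",im[:,:,::-1])
i=r.camera_info("wrist");H=np.array(i["hand_eye"])
for l in ["loose_nut_hub","tight_nut_hub","flower_press"]:
    for d in r.tip_of("wrist",l)[:2]: print(l,d["confidence"],(R@(H[:3,:3]@np.array(d["position"])+H[:3,3])+p).round(4))
E
```

```text
t 15.5 p [0.5974 0.0436 0.1751] phi -105.02 q [-0.925  0.456  1.021  1.64  -0.404  1.275 -1.663] F [-0.78  0.08 -0.51] M [-0.079  0.153  0.005] w 0.04340085861628403
tool delta/25mm [-0.017  0.011  4.202]
loose_nut_hub 0.87 [0.5993 0.043  0.0539]
tight_nut_hub 0.68 [ 0.5287 -0.0802  0.0481]
flower_press 0.8 [ 5.635e-01 -1.610e-02  5.000e-04]
```

View pics/w10.png

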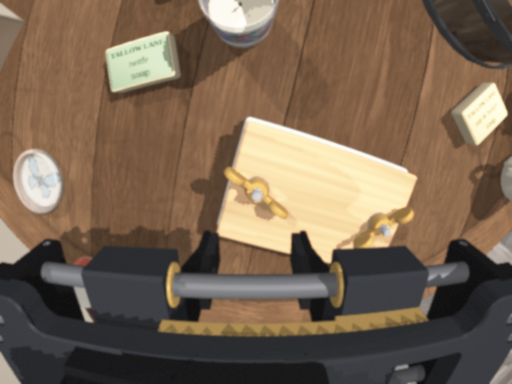

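Call:
{"name": "move_arm", "arguments": {
  "deltas": [
    [0, -0.5, -0.4, -0.3, 0],
    [0, -0.87, -0.66, -0.3, 0],
    [0, -0.87, -0.66, -0.3, 0],
    [0, -0.87, -0.66, 0, 0],
    [0, -0.87, -0.66, 0, 0],
    [0, -0.87, -0.66, 0, 0],
    [0, -0.87, -0.66, 0, 0],
    [0, -0.87, -0.66, 0, 0],
    [0, -0.87, -0.66, 0, 0],
    [0, -0.87, -0.66, 0, 0],
    [0, -0.4, -0.3, 0, 0],
    [0, 0, 0, 0, 0]
  ]
}}

```text
time: 16.7
ee_pos: [0.4272, 0.2632, 0.1966]
eef_rot: [0.992, -0.128, -0.001, 0.0]
ft_force: [-0.1, -0.6, 0.3]
width: 0.0435
```

```bash
python3 - <<'E'
from h import *
p,R=st()
t=r.camera("top"); s=r.camera("side"); cv2.imwrite("pics/top2.png",t[:,:,::-1])
crop("top",253,226,45,"pics/tc2.png",8,t); crop("side",273,180,45,"pics/sc2.png",8,s)
for c in ["top","side"]:
    i=r.camera_info(c)
    for l in ["loose_nut_hub","tight_nut_hub","flower_press"]:
        for d in r.tip_of(c,l)[:2]:
            print(c,l,d["confidence"],(np.array(i["R"]).T@(np.array(d["position"])-np.array(i["t"]))).round(4))
E
```

```text
t 16.7 p [0.4272 0.2632 0.1966] phi -104.73 q [-1.65   0.091  1.078  1.858 -0.085  1.243 -2.374] F [-0.12 -0.61  0.25] M [-0.05   0.183  0.025] w 0.04345252228843473
top loose_nut_hub 0.66 [0.5995 0.042  0.052 ]
top tight_nut_hub 0.49 [ 0.5214 -0.0724  0.053 ]
top flower_press 0.83 [ 0.5592 -0.0209  0.0015]
top flower_press 0.54 [ 0.6109 -0.2721 -0.0053]
side loose_nut_hub 0.54 [0.5961 0.0427 0.0519]
side tight_nut_hub 0.64 [ 0.5271 -0.0792  0.0514]
side tight_nut_hub 0.5 [ 0.612  -0.2712  0.003 ]
side flower_press 0.93 [ 0.565  -0.0202 -0.0009]
```

View pics/tc2.png

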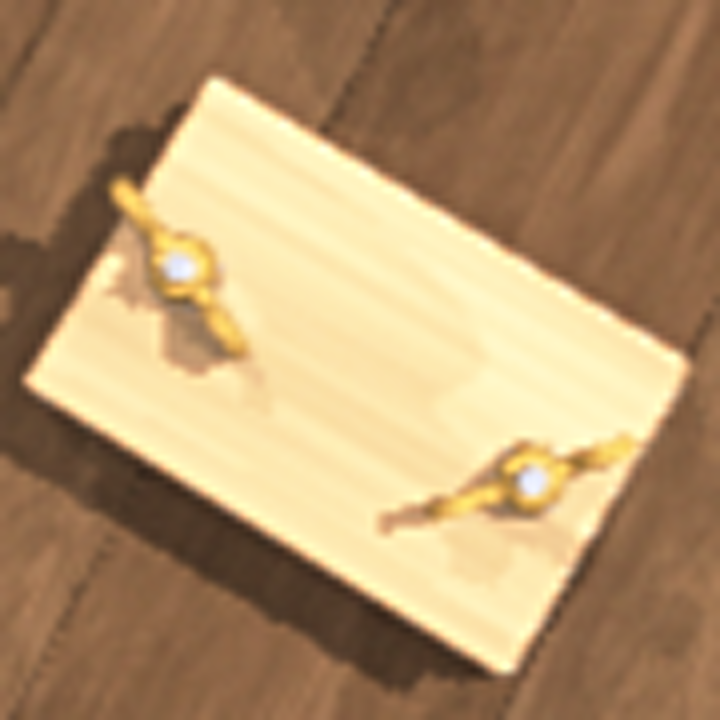

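View pics/sc2.png

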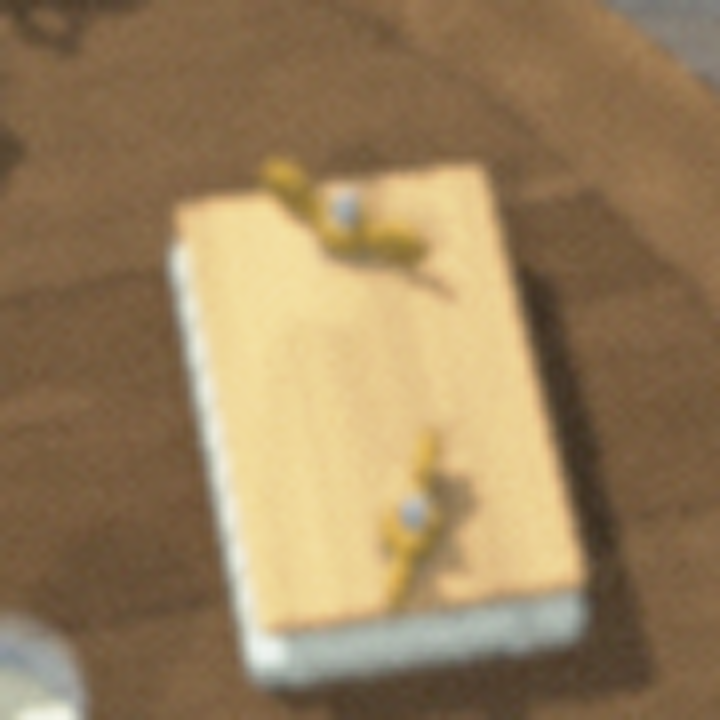

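View pics/top2.png

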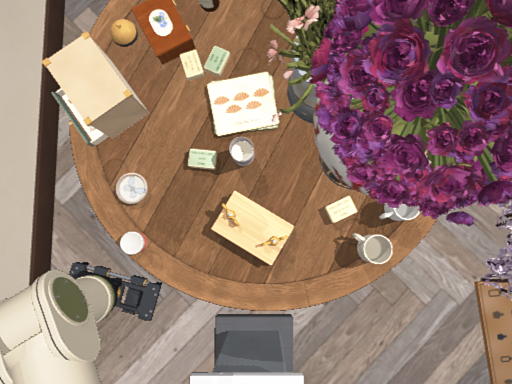

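```bash
python3 -c "
from bench import r
print(r.close_job())"
```

```text
the job is handed in; nothing more can be done
None
```

The loose wing nut is screwed down to its stop. I pushed both wings with the half-open fingertips in two clockwise strokes, about 115° and then about 145°. The grasp point stayed above the nut throughout, so the nut was never taken between the fingers. The job was handed in at about 16.7 s.

**Nut home:** the torque rose sharply to about 1.7 N m at the end of the second stroke, against about 0.05 N m while it turned freely. In the final pictures the networks put its hub at 52 mm in both the top and side views, which is its home height.

**Press:** the torque at the stop swung the press slightly. The tight stud's end moved roughly 9 mm, measured on the top picture, and the press centre moved only a few millimetres. Both are inside the limits, and the press looks flat.

**Tight nut and bystanders:** the tight nut looks unturned relative to the board by eye, and the bystanders in the last top picture look to be where they started. The arm ended up and to the left, clear of everything.

**Least certain:** the networks' estimates for the tight hub scattered by several millimetres between the two cameras. For that point I relied on the stud's position in the picture instead.

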